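# Shut the filament cabinet and drop its latch bar into the keeper

### The job

The filament cabinet's door is standing open. Lift its latch bar by the ball knob, ease the door fully shut with the bar passing over the lip of the keeper (don't slam it), then let the bar drop right down into the keeper's notch and let go. Leave the glue bottle, the caliper and the screwdriver where they are.

Things in the scene. Friction and masses are not known exactly. Their poses are not given: they have to be found in the camera images.
- cabinet: grey sheet-steel cabinet for filament spools, fixed on the bench: 260 deep (its x) x 340 wide (its y) x 360 mm high. Origin: centre of its underside, on the bench. Its front faces its own -x and lies at x = -130 mm. The door has its hinge at the +y side and its free edge at y = -115 mm; the rest of the front, to y = -170 mm, is a steel post that carries the keeper.
- cabinet_front (a point): point in the middle of the cabinet's front plane, 200 mm above the bench. Above it a light housing runs along the top over the whole width, from 326 to 360 mm high, standing 36 mm out from the front. A gripper pointing straight down at the knob of the shut door would strike it; one leaning back from the front by 25 to 45 deg (fingers pointing down and towards the door) clears it.
- door (a joint): angle of the door, rad: 0 = fully shut on its stop, flush with the front; grows to 1.3 as the free edge swings out towards the cabinet's -x. Opens clockwise seen from above: the door's yaw is the cabinet's yaw minus this. Grey steel frame with clear windows, 256 wide x 286 high x 18 mm thick, lower edge 34 mm above the bench, 1.6 kg. Stays where it is left (0.12 N m, 0.6 N at the knob).
- hinge (a point): point on the door's upright hinge pin, 150 mm above the bench, at x = -134, y = +145 mm of the cabinet. Its axes turn with the door: x square into the door, y along the door from free edge to hinge, z up. The door's outer face is at x = +4 mm of this frame.
- latch_bar (a joint): angle of the latch bar about its pivot on the door, rad: 0 = level, as it lies on the floor of the keeper's notch; positive = free end raised. A guide staple stops it at -0.08 (where it hangs while the door is open) and at +0.35. It falls freely by its weight (2 to 4 N to lift at the knob). Above 0.11 its underside clears the keeper's lip.
- pivot (a point): pivot of the latch bar on the door, in mid-thickness of the bar: 7 mm out from the door's outer face, 115 mm from the hinge pin along the door, 150 mm above the bench. Axes as point hinge. The bar is a steel flat, 22 high x 6 mm thick, along the door's outer face and 4 mm off it, its free end 195 mm from the pivot: past the door's free edge, across the post.
- knob (a point): centre of the ball knob by which the bar is lifted: black ball, 30 mm diameter, on a 10 mm stem square to the bar; 52 mm out from the door's outer face (x = -48 mm in the hinge frame), 85 mm from the pivot along the bar towards its free end, so 200 mm from the hinge pin along the door. 150 mm above the bench when the bar is level, 7 mm lower when it hangs. Its axes turn with the bar.
- bar_tip (a point): middle of the end face of the bar's free end, 195 mm from the pivot, half-way up the 22 mm high bar.
- notch (a point): centre of the floor of the keeper's notch: 139 mm above the bench, 8 mm out from the cabinet's front, at y = -143 mm of the cabinet, 173 mm beyond the bar's pivot when the door is shut. Axes as the cabinet's. The notch is the 14 mm wide gap between the post and the keeper's lip; the 6 mm bar drops into it edge-on.
- lip_top (a point): middle of the top edge of the keeper's lip. The keeper is a fixed steel bracket on the post, 24 mm wide: a foot stands 19 mm out and turns up in a square lip 5 mm thick, 14 to 19 mm out from the post and 16 mm high above the notch floor. With the bar hanging, the lip stops bar and door at about 0.05 rad; the bar must be lifted over it.
- glue_bottle: bystander: white bottle with orange cap, 52 mm diameter, 150 mm high, standing on the bench in front of the cabinet, clear of the door's swing. Origin: centre of its base.
- caliper: bystander: steel caliper with a black slide, 235 mm long, about 15 mm high, lying on the bench in front of the cabinet, clear of the door's swing. Origin: middle of its beam, on the bench; x along the beam.
- screwdriver: bystander: screwdriver, 190 mm long, lying on the bench in front of the cabinet. Origin: on the bench below its middle; x along it.

How it is judged:
On the way, in this order (a step that is already met when the one before it is completed fails the run):
1. the latch bar is raised above the keeper's lip (over 0.11 rad) while the door is not yet home (over 0.035 rad) (value of joint latch_bar above 0.11 rad and value of joint door above 0.035 rad), for 0.1 s.
2. the door is home (under 0.03 rad) with the bar still up (over 0.06 rad) (value of joint latch_bar above 0.06 rad and value of joint door below 0.03 rad), for 0.1 s.
At the end, for the whole second after the job is handed in: The door is shut (within 0.03 rad of its stop), the latch bar lies level and still on the floor of the keeper's notch (within 0.03 rad of 0), and the glue bottle, caliper and screwdriver are within 25 mm of where they stood (value of joint door between -0.02 and 0.03 rad and value of joint latch_bar between -0.03 and 0.03 rad and velocity of joint latch_bar between -0.05 and 0.05 rad/s and distance of each of glue_bottle, caliper, screwdriver from where it was at the start of the episode below 0.025 m); the robot touches nothing.
It fails at once if the door is slammed: it swings shut faster than 1.5 rad/s (velocity of joint door below -1.5 rad/s).
It fails at once if the glue bottle is moved by more than 25 mm (distance of glue_bottle from where it was at the start of the episode above 0.025 m).
It fails at once if the caliper is moved by more than 25 mm (distance of caliper from where it was at the start of the episode above 0.025 m).
It fails at once if the screwdriver is moved by more than 25 mm (distance of screwdriver from where it was at the start of the episode above 0.025 m).
It fails at once if the glue bottle is tipped over (angle between glue_bottle's own z axis and vertical above 0.5 rad).
It also fails if it takes over 38 s, if anything falls off the work surface, if the arm or the gripper's body presses on something with over 40 N, if the wrist force passes 120 N, or if a joint passes its speed limit or range.

### The arm

A 6-joint arm with a two-finger parallel gripper is mounted at the origin on the work surface. World frame = base frame: x ahead of the robot, y to its left, z up, the work surface at z = 0. Lengths are in m, angles in rad, forces in N, time in s.
With the tool pointing down it reaches from about 0.4 to 0.925 m from the base axis. Payload 12.5 kg.
Tool frame: the origin (TCP) lies at the very end of the fingers, on their centre line; the grasp point (between the pads) lies env.grip_depth behind it (env.grip_depth is the distance from the TCP to the grasp point, in m); z points along the fingers, y is the line along which they close (so a half turn about z gives the same grasp; the last joint's range is limited). The gripper opens to 95 mm and grips with 3 to 60 N. Pads are 20 mm wide; open, the fingers measure 119 mm over their backs; the gripper's body (75 mm by 180 mm) begins 59 mm behind the grasp point.
Start: joints at [-1.3, 0.491, 1.559, -0, 1.092, -0.106], TCP at [0.23, -0.581, 0.215] pointing down, gripper open.
Joint ranges: [-3.1, 3.1], [-0.84, 2.19], [0.05, 2.79], [-1.13, 4.28], [0.06, 2.93], [-2.69, 2.69]. Speed limits (rad/s): [2.22, 2.22, 2.79, 3.14, 3.14, 3.14].

### API

Orientations are given as a rotation vector (axis times angle).
In Python, from bench import env, grab_frame gives the robot as it stands. The module is installed in compiled form; this text tells all that it offers.
- The arm moves only by the tool carry_out, never from a script. Its argument "targets" is a list of rows, each an object of numbers: "ax", "ay", "az": the turn, a rotation vector about the tool's x, y, z normalised to -1 to 1, where 1 is 30 degrees; "tx", "ty", "tz": the shift along the tool's x, y, z normalised to -1 to 1, where 1 is 0.2 m; "gripper": the finger opening in mm, from 0 to 95.1. A call has 1 to 20 rows; each row shifts and turns the commanded pose from where the row before left it, along the tool's axes as they then stand; what a row does not reach is not made up. A row lasts 1/10 s, in which the tool goes at most 50 mm and 8.59 degrees, less where a joint would pass 70% of its speed; a pose out of reach is approached as far as the arm can. A call with a number of a shift or a turn outside -1 to 1 is refused whole. A call with a gripper value outside its range is refused whole. The fingers move at their own pace and stop on an object; the grip force is fixed at half the most. Time passes only in rows, so rows that do not move let the fingers close. It gives the time, the measured TCP pose, the force, the opening and the grip force at its end, in the units of the state.
- env.get_state(): the state, without advancing time (a new reading comes with each control period).
- grab_frame(name): name is "scene" or "side" or "wrist"; returns a dict with "color" (400x640x3 uint8, blue, green, red), "fx", "fy", "cx", "cy" (pixels), "rvec" (rotation vector, rad) and "tvec" (3), from world to camera coordinates, as OpenCV has them. Camera axes: x right, y down, z forward; pixel columns grow to the right and rows downward; lengths in m; the calibration is good to about 2 mm. The wrist camera is an equidistant fisheye: a pixel r from the principal point sees the ray r / f radians off the axis. A picture is of the moment at which its call begins. There is no depth.
- env.close_job(): hands the job in; it is judged then, once.
The state is a dict: "time": time; "joint_pos": joint angles; "qvel": joint speeds; "tau": joint torques, N m; "tool_pos": TCP position; "eef_rot": TCP orientation; "contact_force": force on the tool from outside, world axes, zero at the start; "ft_torque": the same for the moment, N m; "grip_width": finger opening in m; "grip_force": force on a finger pad.
Only numpy, scipy, OpenCV 4.12 (cv2) and the standard library are available. Lean on these libraries where they do the work, as an engineer would, in place of code of your own. Each camera call takes 0.05 s, during which the arm holds its last target. There are 200 camera calls.

## Working session

There is one attempt and no reset: what is moved stays moved. The work goes in short steps, Python scripts to look and compute and a tool call to move; the robot and the scene stay as the last step left them, time stands still between calls to the robot, and variables do not carry over. Pictures are saved under pics/ and viewed, at most 10 in all, crops included, and the job is handed in when it is done.

Besides the shell and the picture viewer there is one more tool, called after "Call:" as name(argument=value, ...) on one line, values as JSON. carry_out: Moves the arm, as the interface text tells. Its arguments: {"type":"object","properties":{"targets":{"type":"array","items":{"type":"object","properties":{"ax":{"type":"number","minimum":-1,"maximum":1},"ay":{"type":"number","minimum":-1,"maximum":1},"az":{"type":"number","minimum":-1,"maximum":1},"tx":{"type":"number","minimum":-1,"maximum":1},"ty":{"type":"number","minimum":-1,"maximum":1},"tz":{"type":"number","minimum":-1,"maximum":1},"gripper":{"type":"number"}}}}},"required":["targets"]}

```bash
mkdir -p pics; cat > h.py <<'E'
import numpy as np, cv2
from scipy.spatial.transform import Rotation as R
from bench import env, grab_frame
def ray(f,u,v):
    M=cv2.Rodrigues(np.array(f["rvec"],float))[0]; t=np.array(f["tvec"],float).ravel()
    d=M.T@np.array([(u-f["cx"])/f["fx"],(v-f["cy"])/f["fy"],1.]); return -M.T@t, d/np.linalg.norm(d)
def onz(f,u,v,z):
    o,d=ray(f,u,v); return o+d*(z-o[2])/d[2]
def tri(rs):
    A=sum(np.eye(3)-np.outer(d,d) for o,d in rs); b=sum((np.eye(3)-np.outer(d,d))@o for o,d in rs)
    return np.linalg.solve(A,b)
def proj(f,p):
    K=np.array([[f["fx"],0,f["cx"]],[0,f["fy"],f["cy"]],[0,0,1]],float)
    return cv2.projectPoints(np.array(p,float).reshape(-1,3),np.array(f["rvec"],float),np.array(f["tvec"],float),K,None)[0].reshape(-1,2)
E
python3 - <<'E'
from h import *
import pickle
print(env.get_state(), env.grip_depth)
fs={n:grab_frame(n) for n in("scene","side")}
pickle.dump(fs,open("f0.pkl","wb"))
for n,f in fs.items():
    cv2.imwrite(f"pics/{n}0.png",f["color"]); print(n,f["fx"],f["cx"],f["cy"],ray(f,320,200))
E
```

```text
{'time': 0.0, 'joint_pos': array([-1.29959525e+00,  4.91527425e-01,  1.55945216e+00, -2.19915882e-05,
        1.09169208e+00, -1.05578365e-01]), 'qvel': array([ 0.00021505,  0.00124732, -0.00087211,  0.00126489, -0.00115497,
       -0.00045425]), 'tau': array([-2.28414261e-03, -6.12650657e+01, -2.58181071e+01,  6.91893767e-02,
        4.81880084e-02, -1.60014051e-04]), 'tool_pos': array([ 0.22991774, -0.58091087,  0.21408078]), 'eef_rot': array([-3.08495101e+00, -5.88163718e-01,  1.70679572e-04]), 'contact_force': array([-1.09784345, -0.71659177, -0.4485896 ]), 'ft_torque': array([-0.04644115,  0.0422303 , -0.03493717]), 'grip_force': 0.0, 'grip_width': 0.09527085505868581} 0.0188
scene 446.00339210569103 311.81218785883885 206.0894078039408 (array([ 1.09257981, -0.30824619,  1.18733567]), array([-0.43720702,  0.32163873, -0.83988008]))
side 505.7995131001045 311.79319072221404 200.4390763196042 (array([0.26438857, 0.39673639, 1.39038444]), array([ 0.20213118, -0.25318154, -0.94606664]))
```

View pics/scene0.png

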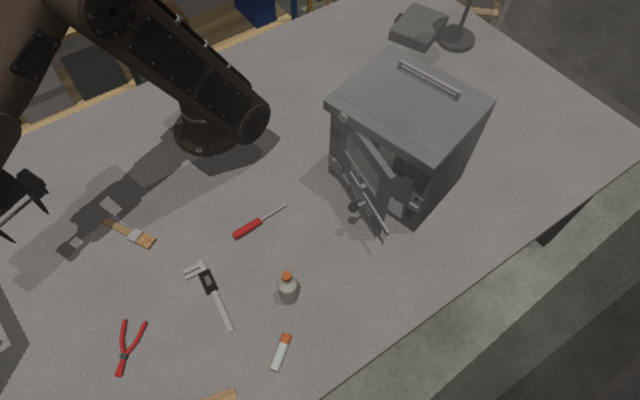

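View pics/side0.png

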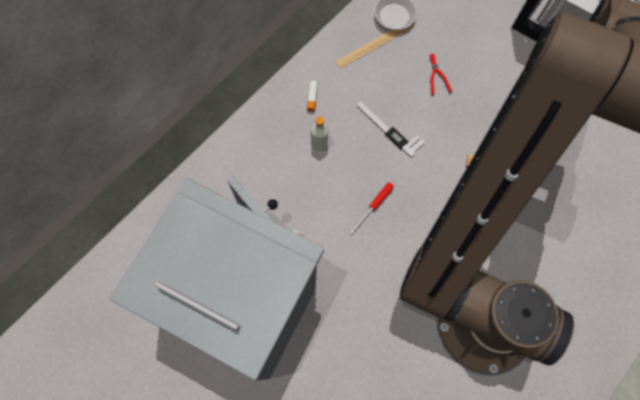

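The cabinet top, the knob (scene ≈(354,206), side ≈(272,204)) and the bar tip are visible in both. I'll enlarge each view to pin pixels.

```bash
python3 - <<'E'
from h import *
import pickle
fs=pickle.load(open("f0.pkl","rb"))
a=fs["scene"]["color"][40:250,310:510]; b=fs["side"]["color"][165:395,100:335]
cv2.imwrite("pics/sc1.png",np.clip(cv2.resize(a,None,fx=2.8,fy=2.8,interpolation=3)*1.5,0,255))
cv2.imwrite("pics/si1.png",np.clip(cv2.resize(b,None,fx=2.5,fy=2.5,interpolation=3)*1.3,0,255))
# dark ball masks
for n,(x0,x1,y0,y1) in {"scene":(335,370,190,225),"side":(258,290,190,215)}.items():
    g=fs[n]["color"].max(2)[y0:y1,x0:x1]; m=(g<45).astype(np.uint8)
    k,l,s,c=cv2.connectedComponentsWithStats(m)
    for i in range(1,k):
        if s[i,4]>8: print(n,s[i],c[i]+[x0,y0])
E
```

```text
side [11 11  8  8 44] [272.27272727 204.02272727][ WARN:0@0.625] global loadsave.cpp:1063 imwrite_ Unsupported depth image for selected encoder is fallbacked to CV_8U.
```

View pics/sc1.png

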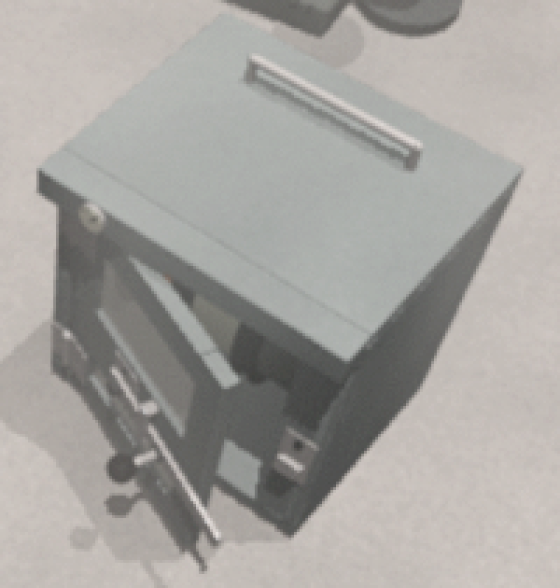

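View pics/si1.png

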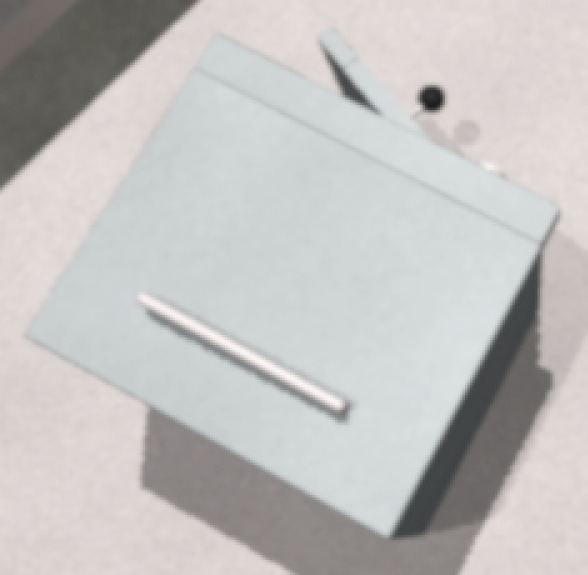

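The crops show the four top corners in both views, the knob at scene (353.6,206.4) and side (272.3,204.0), the bar tip at scene (386,233), and the door's hinge end nearest the robot base.

```bash
cat >> h.py <<'E'
def cabfit(P,Q):
    P=np.array(P);Q=np.array(Q);a,b=P-P.mean(0),Q-Q.mean(0)
    th=np.arctan2((a[:,0]*b[:,1]-a[:,1]*b[:,0]).sum(),(a*b).sum()); c,s=np.cos(th),np.sin(th)
    t=Q.mean(0)-np.array([[c,-s],[s,c]])@P.mean(0); return th,t
E
python3 - <<'E'
from h import *
import pickle
fs=pickle.load(open("f0.pkl","rb")); S,D=fs["scene"],fs["side"]
L=[(-.166,.17),(-.166,-.17),(.13,-.17),(.13,.17)]
sc=[(323.6,100.7),(434.3,168.9),(496.8,100.7),(390.4,44.6)]
si=[(323.2,249),(186.8,178.2),(110,299),(257.2,379.8)]
Q1=[onz(S,u,v,.36)[:2] for u,v in sc]; Q2=[onz(D,u,v,.36)[:2] for u,v in si]
print(np.round(Q1,3).tolist(),np.round(Q2,3).tolist())
for Q,LL in((Q1,L),(Q2,L),(Q1+Q2,L+L)): print(cabfit(LL,Q))
th,t=cabfit(L+L,Q1+Q2)
Rc=np.array([[np.cos(th),-np.sin(th)],[np.sin(th),np.cos(th)]])
h=t+Rc@[-.134,.145]
k=tri([ray(S,353.6,206.4),ray(D,272.3,204.0)])
print("hinge",h,"knob tri",k, onz(S,353.6,206.4,.143),onz(D,272.3,204,.143))
# knob in hinge frame at door angle q: yaw=th-q ; (x=-.048,y=-.200)
for kk in (onz(S,353.6,206.4,.143),onz(D,272.3,204,.143)):
    d=kk[:2]-h; print("r",np.hypot(*d),np.hypot(.048,.2),"q", th-(np.arctan2(d[1],d[0])-np.arctan2(-.2,-.048)))
tip=onz(S,386,233,.15-.195*.08); d=tip[:2]-h; print("tip",tip,np.hypot(*d), "q",th-(np.arctan2(d[1],d[0])-np.arctan2(-.31,-.003)))
for n,f,uv in(("bottle_s",S,(288,300)),("bottle_d",D,(319,150)),("sd_tip",D,(352,234)),("sd_handle",D,(391,185)),("cal",D,(360,105)),("cal2",D,(412,154))): print(n,onz(f,*uv,0).round(3))
E
```

```text
[[0.419, 0.191], [0.742, 0.275], [0.672, 0.556], [0.347, 0.474]] [[0.409, 0.198], [0.736, 0.275], [0.664, 0.56], [0.335, 0.476]]
(np.float64(1.8197147469592367), array([0.54057727, 0.39150516]))
(np.float64(1.817278820623975), array([0.53167453, 0.3948101 ]))
(np.float64(1.8184936523799475), array([0.53612595, 0.39315765]))
hinge [0.4284045  0.22769742] knob tri [0.6178905  0.15445749 0.14317304] [0.61893052 0.15588542 0.143     ] [0.61677202 0.15311514 0.143     ]
r 0.2036102403174043 0.20567936211491908 q 0.3726003367523263
r 0.20259526140664447 0.20567936211491908 q 0.3891540469756296
tip [0.73142004 0.17994449 0.1344    ] 0.3067552108627373 q 0.39432704204891866
bottle_s [ 0.694 -0.117  0.   ]
bottle_d [ 0.668 -0.093  0.   ]
sd_tip [0.426 0.042 0.   ]
sd_handle [ 0.436 -0.148  0.   ]
cal [ 0.673 -0.292  0.   ]
cal2 [ 0.45  -0.267  0.   ]
```

```bash
cat >> h.py <<'E'
TH=1.8185; HP=np.array([.4284,.2277])
def tool(q,lean=35):   # tool rotation for door angle q
    y=TH-q; dx=np.array([np.cos(y),np.sin(y),0]); Z=np.array([0,0,1.]); a=np.radians(lean)
    return np.column_stack([np.cos(a)*dx+np.sin(a)*Z,[np.sin(y),-np.cos(y),0],np.sin(a)*dx-np.cos(a)*Z])
def knob(q,b):
    y=TH-q; c,s=np.cos(y),np.sin(y); r=.115+.085*np.cos(b)
    return np.array([*(HP+[c*-.048+s*r, s*-.048-c*r]), .15+.085*np.sin(b)])
def state():
    s=env.get_state(); return np.array(s["tool_pos"]),R.from_rotvec(s["eef_rot"]).as_matrix()
def turn(A,B):   # tool-axis turn, units
    return R.from_matrix(A.T@B).as_rotvec()/np.radians(30)
E
python3 - <<'E'
from h import *
p,A=state(); B=tool(.385); k=np.array([.618,.1545,.143])
print("model knob",knob(.385,-.08))
w=turn(A,B); print("turn",w,np.linalg.norm(w)*30)
g=k+B[:,2]*env.grip_depth; pre=g-.11*B[:,2]
print("g",g,"pre",pre)
print("up .06 in start tool frame:",A.T@[0,0,.06]/.2)
print("shift to pre in B:",B.T@(pre-p-[0,0,.06])/.2)
E
```

```text
model knob [0.6196791  0.15281583 0.14320725]
turn [ 0.61410384  1.05354772 -1.95302706] 69.07431452731679
g [0.61947585 0.16518176 0.12759994] pre [0.61084055 0.10268209 0.21770667]
up .06 in start tool frame: [ 3.57778616e-05 -2.95497901e-04 -2.99999852e-01]
shift to pre in B: [2.82535913 1.41878949 2.32268754]
```

Call:
carry_out(targets=[{"tz":-0.15,"gripper":95},{"tz":-0.15,"gripper":95},{"ax":0.0614,"ay":0.1054,"az":-0.1953,"gripper":95},{"ax":0.0614,"ay":0.1054,"az":-0.1953,"gripper":95},{"ax":0.0614,"ay":0.1054,"az":-0.1953,"gripper":95},{"ax":0.0614,"ay":0.1054,"az":-0.1953,"gripper":95},{"ax":0.0614,"ay":0.1054,"az":-0.1953,"gripper":95},{"ax":0.0614,"ay":0.1054,"az":-0.1953,"gripper":95},{"ax":0.0614,"ay":0.1054,"az":-0.1953,"gripper":95},{"ax":0.0614,"ay":0.1054,"az":-0.1953,"gripper":95},{"ax":0.0614,"ay":0.1054,"az":-0.1953,"gripper":95},{"ax":0.0614,"ay":0.1054,"az":-0.1953,"gripper":95},{"gripper":95},{"gripper":95}])

```text
invalid input at $.targets[0]: expected keys ax, ay, az, tx, ty, tz, gripper
```

```bash
cat > go.py <<'E'
from h import *
p,A=state(); B=tool(.385); k=np.array([.618,.1545,.143]); g=k+B[:,2]*env.grip_depth; pre=g-.11*B[:,2]
print(env.get_state()["joint_pos"].round(2),p,"turn left",turn(A,B),"shift to pre",A.T@(pre-p)/.2,"to grasp",A.T@(g-p)/.2)
E
python3 go.py
```

```text
[-1.3   0.49  1.56  0.    1.09 -0.11] [ 0.22993322 -0.58094557  0.21412163] turn left [ 0.61410384  1.05354772 -1.95302706] shift to pre [ 3.02862788 -2.47758649 -0.01512358] to grasp [ 3.18370507 -2.75183121  0.43569889]
```

Call:
carry_out(targets=[{"ax":0,"ay":0,"az":0,"tx":0,"ty":0,"tz":-0.15,"gripper":95},{"ax":0,"ay":0,"az":0,"tx":0,"ty":0,"tz":-0.15,"gripper":95},{"ax":0.0614,"ay":0.1054,"az":-0.1953,"tx":0,"ty":0,"tz":0,"gripper":95},{"ax":0.0614,"ay":0.1054,"az":-0.1953,"tx":0,"ty":0,"tz":0,"gripper":95},{"ax":0.0614,"ay":0.1054,"az":-0.1953,"tx":0,"ty":0,"tz":0,"gripper":95},{"ax":0.0614,"ay":0.1054,"az":-0.1953,"tx":0,"ty":0,"tz":0,"gripper":95},{"ax":0.0614,"ay":0.1054,"az":-0.1953,"tx":0,"ty":0,"tz":0,"gripper":95},{"ax":0.0614,"ay":0.1054,"az":-0.1953,"tx":0,"ty":0,"tz":0,"gripper":95},{"ax":0.0614,"ay":0.1054,"az":-0.1953,"tx":0,"ty":0,"tz":0,"gripper":95},{"ax":0.0614,"ay":0.1054,"az":-0.1953,"tx":0,"ty":0,"tz":0,"gripper":95},{"ax":0.0614,"ay":0.1054,"az":-0.1953,"tx":0,"ty":0,"tz":0,"gripper":95},{"ax":0.0614,"ay":0.1054,"az":-0.1953,"tx":0,"ty":0,"tz":0,"gripper":95},{"ax":0,"ay":0,"az":0,"tx":0,"ty":0,"tz":0,"gripper":95},{"ax":0,"ay":0,"az":0,"tx":0,"ty":0,"tz":0,"gripper":95}])

```text
time: 1.5
tool_pos: [0.2301, -0.5812, 0.274]
eef_rot: [-2.016, -1.751, -0.633]
contact_force: [0.5, -0.3, 1.3]
grip_width: 0.0952
grip_force: 0.0
```

```bash
python3 go.py
```

```text
[-1.38  0.7   1.14  0.2   1.88 -1.24] [ 0.23008562 -0.58121104  0.27398032] turn left [ 0.00169021  0.00265873 -0.00523469] shift to pre [2.83386047 1.40804098 2.32011346] to grasp [2.83462546 1.40755318 2.87011271]
```

Call:
carry_out(targets=[{"ax":0,"ay":0,"az":0,"tx":0.1417,"ty":0.0704,"tz":0.116,"gripper":95},{"ax":0,"ay":0,"az":0,"tx":0.1417,"ty":0.0704,"tz":0.116,"gripper":95},{"ax":0,"ay":0,"az":0,"tx":0.1417,"ty":0.0704,"tz":0.116,"gripper":95},{"ax":0,"ay":0,"az":0,"tx":0.1417,"ty":0.0704,"tz":0.116,"gripper":95},{"ax":0,"ay":0,"az":0,"tx":0.1417,"ty":0.0704,"tz":0.116,"gripper":95},{"ax":0,"ay":0,"az":0,"tx":0.1417,"ty":0.0704,"tz":0.116,"gripper":95},{"ax":0,"ay":0,"az":0,"tx":0.1417,"ty":0.0704,"tz":0.116,"gripper":95},{"ax":0,"ay":0,"az":0,"tx":0.1417,"ty":0.0704,"tz":0.116,"gripper":95},{"ax":0,"ay":0,"az":0,"tx":0.1417,"ty":0.0704,"tz":0.116,"gripper":95},{"ax":0,"ay":0,"az":0,"tx":0.1417,"ty":0.0704,"tz":0.116,"gripper":95},{"ax":0,"ay":0,"az":0,"tx":0.1417,"ty":0.0704,"tz":0.116,"gripper":95},{"ax":0,"ay":0,"az":0,"tx":0.1417,"ty":0.0704,"tz":0.116,"gripper":95},{"ax":0,"ay":0,"az":0,"tx":0.1417,"ty":0.0704,"tz":0.116,"gripper":95},{"ax":0,"ay":0,"az":0,"tx":0.1417,"ty":0.0704,"tz":0.116,"gripper":95},{"ax":0,"ay":0,"az":0,"tx":0.1417,"ty":0.0704,"tz":0.116,"gripper":95},{"ax":0,"ay":0,"az":0,"tx":0.1417,"ty":0.0704,"tz":0.116,"gripper":95},{"ax":0,"ay":0,"az":0,"tx":0.1417,"ty":0.0704,"tz":0.116,"gripper":95},{"ax":0,"ay":0,"az":0,"tx":0.1417,"ty":0.0704,"tz":0.116,"gripper":95},{"ax":0,"ay":0,"az":0,"tx":0.1417,"ty":0.0704,"tz":0.116,"gripper":95},{"ax":0,"ay":0,"az":0,"tx":0.1417,"ty":0.0704,"tz":0.116,"gripper":95}])

```text
time: 3.5
tool_pos: [0.6094, 0.1052, 0.22]
eef_rot: [-2.017, -1.752, -0.636]
contact_force: [0.3, -0.1, 0.8]
grip_width: 0.0951
grip_force: 0.0
```

```bash
python3 go.py; python3 - <<'E'
from h import *
f=grab_frame("wrist"); s=grab_frame("scene")
a=cv2.resize(s["color"][20:320,200:520],(400,375)); b=cv2.resize(f["color"],(400,250))
cv2.imwrite("pics/c1.png",cv2.resize(np.hstack([a,np.vstack([b,np.zeros((125,400,3),np.uint8)])]),(800,375)))
E
```

```text
[-0.19  0.49  1.7   0.69  1.11 -0.42] [0.6093665  0.10522356 0.21999984] turn left [ 0.00594646  0.00278075 -0.00378716] shift to pre [-0.01603956  0.00906328  0.00280235] to grasp [-0.01524046  0.00735003  0.5527991 ]
```

View pics/c1.png

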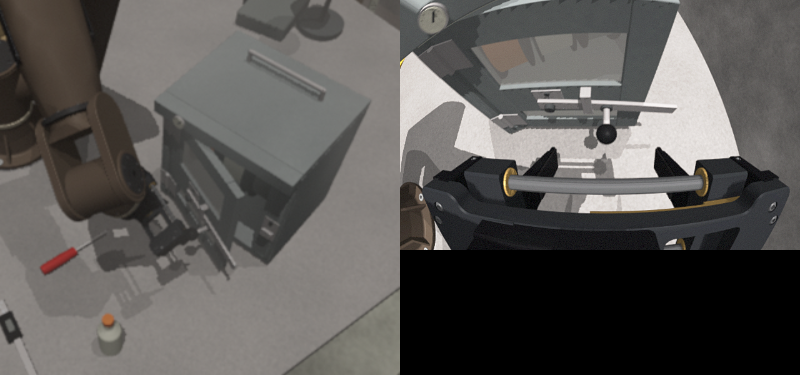

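The wrist view shows the ball (full-frame ≈(328,213)) centred between the finger tips; the scene view shows the bystanders clear. Check the ball's position against the wrist ray.

```bash
python3 - <<'E'
from h import *
f=grab_frame("wrist"); g=f["color"].max(2)[190:235,305:355]
k,l,s,c=cv2.connectedComponentsWithStats((g<50).astype(np.uint8))
for i in range(1,k):
    if s[i,4]>30: print(s[i],c[i]+[305,190]); best=c[i]+[305,190]
M=cv2.Rodrigues(np.array(f["rvec"],float))[0]; t=np.array(f["tvec"],float).ravel()
P=np.array([.618,.1545,.143]); pc=M@P+t
th=np.arctan2(np.hypot(*pc[:2]),pc[2]); e=pc[:2]/np.hypot(*pc[:2]); print("pred",[f["cx"]+f["fx"]*th*e[0],f["cy"]+f["fy"]*th*e[1]],"ball radius px",f["fx"]*.015/np.linalg.norm(pc))
u=(best-[f["cx"],f["cy"]])/f["fx"]; a=np.hypot(*u); d=M.T@np.array([*(np.sin(a)*u/a),np.cos(a)]); o=-M.T@t
x=o+d*np.dot(P-o,d); print("ray nearest",x, "offset in tool", tool(.385).T@(x-P))
E
```

```text
[  9  12  32  32 773] [329.79042691 216.9767141 ]
pred [np.float64(332.2763068742149), np.float64(214.6787045800393)] ball radius px 16.996398030641796
ray nearest [0.61556374 0.15288642 0.14237926] offset in tool [-0.00193851 -0.0021925  -0.00059958]
```

Call:
carry_out(targets=[{"ax":0.006,"ay":0.003,"az":-0.004,"tx":-0.022,"ty":0,"tz":0.05,"gripper":95},{"ax":0,"ay":0,"az":0,"tx":0,"ty":0,"tz":0.1,"gripper":95},{"ax":0,"ay":0,"az":0,"tx":0,"ty":0,"tz":0.1,"gripper":95},{"ax":0,"ay":0,"az":0,"tx":0,"ty":0,"tz":0.1,"gripper":95},{"ax":0,"ay":0,"az":0,"tx":0,"ty":0,"tz":0.1,"gripper":95},{"ax":0,"ay":0,"az":0,"tx":0,"ty":0,"tz":0.1,"gripper":95},{"ax":0,"ay":0,"az":0,"tx":0,"ty":0,"tz":0,"gripper":95},{"ax":0,"ay":0,"az":0,"tx":0,"ty":0,"tz":0,"gripper":95}])

```text
time: 4.45
tool_pos: [0.6167, 0.1618, 0.1267]
eef_rot: [-2.01, -1.754, -0.633]
contact_force: [0.0, -0.8, 0.1]
grip_width: 0.0951
grip_force: 0.0
```

```bash
python3 go.py; python3 - <<'E'
from h import *
f=grab_frame("wrist")
cv2.imwrite("pics/w2.png",f["color"][100:320,180:480])
E
```

```text
[-0.1   0.62  1.76  0.8   0.92 -0.52] [0.61671851 0.16179217 0.12669685] turn left [-0.00440048 -0.00089339  0.00183138] shift to pre [ 0.01813166  0.01010357 -0.54300334] to grasp [0.01787378 0.01137069 0.00699514]
```

View pics/w2.png

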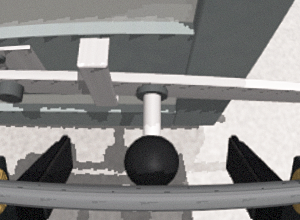

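The ball sits centred between the open fingers. Close.

Call:
carry_out(targets=[{"ax":0,"ay":0,"az":0,"tx":0,"ty":0,"tz":0,"gripper":24},{"ax":0,"ay":0,"az":0,"tx":0,"ty":0,"tz":0,"gripper":24},{"ax":0,"ay":0,"az":0,"tx":0,"ty":0,"tz":0,"gripper":24},{"ax":0,"ay":0,"az":0,"tx":0,"ty":0,"tz":0,"gripper":24},{"ax":0,"ay":0,"az":0,"tx":0,"ty":0,"tz":0,"gripper":24},{"ax":0,"ay":0,"az":0,"tx":0,"ty":0,"tz":0,"gripper":24},{"ax":0,"ay":0,"az":0,"tx":0,"ty":0,"tz":0,"gripper":24},{"ax":0,"ay":0,"az":0,"tx":0,"ty":0,"tz":0,"gripper":24}])

```text
time: 5.3
tool_pos: [0.6168, 0.1628, 0.1266]
eef_rot: [-2.009, -1.756, -0.633]
contact_force: [-0.2, -0.0, 0.9]
grip_width: 0.0365
grip_force: 0.0
```

```bash
python3 - <<'E'
from h import *
p,A=state(); print(p,"ball",p-A[:,2]*env.grip_depth)
q0=.385
def walk(qs,bs,A):
    for (qa,qb),(ba,bb) in zip(zip(qs,qs[1:]),zip(bs,bs[1:])):
        # keep grasp point at knob: TCP = knob + z*gd
        ta=knob(qa,ba)+tool(qa)[:,2]*env.grip_depth; tb=knob(qb,bb)+tool(qb)[:,2]*env.grip_depth
        print(round(qb,3),round(bb,3),"t",(tool(qa).T@(tb-ta)/.2).round(4),"a",turn(tool(qa),tool(qb)).round(4))
walk([q0]*5,np.linspace(-.08,.2,5),A)
walk(np.linspace(q0,0,21),[.2]*21,A)
E
```

```text
[0.61683991 0.16283743 0.12661302] ball [0.61541346 0.15213752 0.14200513]
0.385 -0.01 t [ 0.017   0.0013 -0.0243] a [0. 0. 0.]
0.385 0.06 t [ 0.0171 -0.0007 -0.0244] a [0. 0. 0.]
0.385 0.13 t [ 0.017  -0.0028 -0.0243] a [0. 0. 0.]
0.385 0.2 t [ 0.0168 -0.0049 -0.024 ] a [0. 0. 0.]
0.366 0.2 t [0.0157 0.0034 0.011 ] a [ 0.0211  0.     -0.0301]
0.347 0.2 t [0.0157 0.0034 0.011 ] a [ 0.0211  0.     -0.0301]
0.327 0.2 t [0.0157 0.0034 0.011 ] a [ 0.0211  0.     -0.0301]
0.308 0.2 t [0.0157 0.0034 0.011 ] a [ 0.0211  0.     -0.0301]
0.289 0.2 t [0.0157 0.0034 0.011 ] a [ 0.0211  0.     -0.0301]
0.27 0.2 t [0.0157 0.0034 0.011 ] a [ 0.0211 -0.     -0.0301]
0.25 0.2 t [0.0157 0.0034 0.011 ] a [ 0.0211  0.     -0.0301]
0.231 0.2 t [0.0157 0.0034 0.011 ] a [ 0.0211  0.     -0.0301]
0.212 0.2 t [0.0157 0.0034 0.011 ] a [ 0.0211 -0.     -0.0301]
0.192 0.2 t [0.0157 0.0034 0.011 ] a [ 0.0211  0.     -0.0301]
0.173 0.2 t [0.0157 0.0034 0.011 ] a [ 0.0211  0.     -0.0301]
0.154 0.2 t [0.0157 0.0034 0.011 ] a [ 0.0211 -0.     -0.0301]
0.135 0.2 t [0.0157 0.0034 0.011 ] a [ 0.0211 -0.     -0.0301]
0.115 0.2 t [0.0157 0.0034 0.011 ] a [ 0.0211  0.     -0.0301]
0.096 0.2 t [0.0157 0.0034 0.011 ] a [ 0.0211 -0.     -0.0301]
0.077 0.2 t [0.0157 0.0034 0.011 ] a [ 0.0211  0.     -0.0301]
0.058 0.2 t [0.0157 0.0034 0.011 ] a [ 0.0211 -0.     -0.0301]
0.039 0.2 t [0.0157 0.0034 0.011 ] a [ 0.0211  0.     -0.0301]
0.019 0.2 t [0.0157 0.0034 0.011 ] a [ 0.0211  0.     -0.0301]
0.0 0.2 t [0.0157 0.0034 0.011 ] a [ 0.0211  0.     -0.0301]
```

Call:
carry_out(targets=[{"ax":0,"ay":0,"az":0,"tx":0,"ty":0,"tz":0,"gripper":24},{"ax":0,"ay":0,"az":0,"tx":0,"ty":0,"tz":0,"gripper":24},{"ax":0,"ay":0,"az":0,"tx":0,"ty":0,"tz":0,"gripper":24},{"ax":0,"ay":0,"az":0,"tx":0,"ty":0,"tz":0,"gripper":24},{"ax":0,"ay":0,"az":0,"tx":0,"ty":0,"tz":0,"gripper":24}])

```text
time: 5.8
tool_pos: [0.6179, 0.1624, 0.1267]
eef_rot: [-2.011, -1.756, -0.635]
contact_force: [4.8, -0.2, -2.3]
grip_width: 0.0288
grip_force: 30.0
```

Call:
carry_out(targets=[{"ax":0,"ay":0,"az":0,"tx":0.0085,"ty":0,"tz":-0.0122,"gripper":24},{"ax":0,"ay":0,"az":0,"tx":0.0085,"ty":0,"tz":-0.0122,"gripper":24},{"ax":0,"ay":0,"az":0,"tx":0.0085,"ty":0,"tz":-0.0122,"gripper":24},{"ax":0,"ay":0,"az":0,"tx":0.0085,"ty":0,"tz":-0.0122,"gripper":24},{"ax":0,"ay":0,"az":0,"tx":0.0085,"ty":-0.001,"tz":-0.0122,"gripper":24},{"ax":0,"ay":0,"az":0,"tx":0.0085,"ty":-0.002,"tz":-0.0122,"gripper":24},{"ax":0,"ay":0,"az":0,"tx":0.0085,"ty":-0.002,"tz":-0.0122,"gripper":24},{"ax":0,"ay":0,"az":0,"tx":0.0085,"ty":-0.002,"tz":-0.0122,"gripper":24},{"ax":0,"ay":0,"az":0,"tx":0,"ty":0,"tz":0,"gripper":24},{"ax":0,"ay":0,"az":0,"tx":0,"ty":0,"tz":0,"gripper":24}])

```text
time: 6.8
tool_pos: [0.6169, 0.1623, 0.1505]
eef_rot: [-2.012, -1.756, -0.636]
contact_force: [6.5, -1.7, -3.5]
grip_width: 0.0287
grip_force: 30.0
```

```bash
python3 - <<'E'
from h import *
f=grab_frame("wrist"); p,A=state(); print("ball",p-A[:,2]*env.grip_depth,knob(.385,.2))
cv2.imwrite("pics/w3.png",f["color"][60:320,180:480])
E
```

```text
ball [0.6154517  0.15156069 0.16590144] [0.61827    0.15301052 0.16688689]
```

View pics/w3.png

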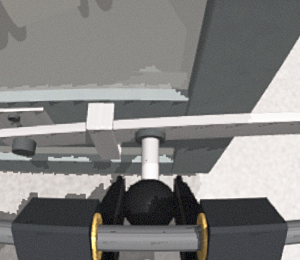

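The bar is now tilted up with the ball held. Swing the door toward shut.

Call:
carry_out(targets=[{"ax":0.0211,"ay":0,"az":-0.0301,"tx":0.0157,"ty":0.0038,"tz":0.011,"gripper":24},{"ax":0.0211,"ay":0,"az":-0.0301,"tx":0.0157,"ty":0.0038,"tz":0.011,"gripper":24},{"ax":0.0211,"ay":0,"az":-0.0301,"tx":0.0157,"ty":0.0038,"tz":0.011,"gripper":24},{"ax":0.0211,"ay":0,"az":-0.0301,"tx":0.0157,"ty":0.0038,"tz":0.011,"gripper":24},{"ax":0.0211,"ay":0,"az":-0.0301,"tx":0.0157,"ty":0.0038,"tz":0.011,"gripper":24},{"ax":0.0211,"ay":0,"az":-0.0301,"tx":0.0157,"ty":0.0038,"tz":0.011,"gripper":24},{"ax":0.0211,"ay":0,"az":-0.0301,"tx":0.0157,"ty":0.0038,"tz":0.011,"gripper":24},{"ax":0.0211,"ay":0,"az":-0.0301,"tx":0.0157,"ty":0.0038,"tz":0.011,"gripper":24},{"ax":0.0211,"ay":0,"az":-0.0301,"tx":0.0157,"ty":0.0038,"tz":0.011,"gripper":24},{"ax":0.0211,"ay":0,"az":-0.0301,"tx":0.0157,"ty":0.0038,"tz":0.011,"gripper":24}])

```text
time: 7.85
tool_pos: [0.6264, 0.2004, 0.1504]
eef_rot: [-1.813, -1.92, -0.574]
contact_force: [7.1, -0.9, -2.4]
grip_width: 0.0287
grip_force: 30.0
```

```bash
cat > chk.py <<'E'
from h import *
p,A=state(); b=p-A[:,2]*env.grip_depth; d=b[:2]-HP
print("ball",b,"r",np.hypot(*d),"q",TH-(np.arctan2(d[1],d[0])-np.arctan2(-.198,-.048)),"yaw q",TH-np.arctan2(A[0,1],-A[1,1]),"toolF",A.T@env.get_state()["contact_force"])
E
python3 chk.py
```

```text
ball [0.62701173 0.18964649 0.16582258] r 0.2022243573846637 q 0.1991710927201824 yaw q 0.1905882750451977 toolF [-2.48916241  6.99350051  1.2441461 ]
```

Call:
carry_out(targets=[{"ax":0.0211,"ay":0,"az":-0.0301,"tx":0.0157,"ty":0.0044,"tz":0.011,"gripper":24},{"ax":0.0211,"ay":0,"az":-0.0301,"tx":0.0157,"ty":0.0044,"tz":0.011,"gripper":24},{"ax":0.0211,"ay":0,"az":-0.0301,"tx":0.0157,"ty":0.0044,"tz":0.011,"gripper":24},{"ax":0.0211,"ay":0,"az":-0.0301,"tx":0.0157,"ty":0.0044,"tz":0.011,"gripper":24},{"ax":0.0211,"ay":0,"az":-0.0301,"tx":0.0157,"ty":0.0044,"tz":0.011,"gripper":24},{"ax":0.0211,"ay":0,"az":-0.0301,"tx":0.0157,"ty":0.0044,"tz":0.011,"gripper":24},{"ax":0.0211,"ay":0,"az":-0.0301,"tx":0.0157,"ty":0.0044,"tz":0.011,"gripper":24},{"ax":0.0211,"ay":0,"az":-0.0301,"tx":0.0157,"ty":0.0044,"tz":0.011,"gripper":24},{"ax":0,"ay":0,"az":0,"tx":0,"ty":0,"tz":0,"gripper":24}])

```text
time: 8.75
tool_pos: [0.6286, 0.2325, 0.1503]
eef_rot: [-1.644, -2.038, -0.519]
contact_force: [4.9, 1.9, -2.5]
grip_width: 0.0285
grip_force: 30.0
```

```bash
python3 chk.py
```

```text
ball [0.63089838 0.22199115 0.16567193] r 0.2025788339143962 q 0.03805235207551405 yaw q 0.034607538858990594 toolF [-0.71611162  5.16191035  2.52129782]
```

Call:
carry_out(targets=[{"ax":0.0105,"ay":0,"az":-0.015,"tx":0.0078,"ty":0.002,"tz":0.0055,"gripper":24},{"ax":0.0105,"ay":0,"az":-0.015,"tx":0.0078,"ty":0.002,"tz":0.0055,"gripper":24},{"ax":0.0105,"ay":0,"az":-0.015,"tx":0.0078,"ty":0.002,"tz":0.0055,"gripper":24},{"ax":0,"ay":0,"az":0,"tx":0,"ty":0,"tz":0,"gripper":24}])

```text
time: 9.15
tool_pos: [0.6285, 0.2382, 0.1503]
eef_rot: [-1.612, -2.058, -0.509]
contact_force: [5.1, 1.1, -3.1]
grip_width: 0.0286
grip_force: 30.0
```

```bash
python3 chk.py
```

```text
ball [0.63102709 0.22770656 0.165659  ] r 0.2026270889672717 q 0.00983539473281203 yaw q 0.0062973708982587695 toolF [-1.88733857  5.21339886  2.44782648]
```

Call:
carry_out(targets=[{"ax":0,"ay":0,"az":0,"tx":0.0041,"ty":0.0005,"tz":0.0029,"gripper":24},{"ax":0,"ay":0,"az":0,"tx":0.0041,"ty":0.0005,"tz":0.0029,"gripper":24},{"ax":0,"ay":0,"az":0,"tx":0.0041,"ty":0.0005,"tz":0.0029,"gripper":24},{"ax":0,"ay":0,"az":0,"tx":0,"ty":0,"tz":0,"gripper":24}])

```text
time: 9.55
tool_pos: [0.6284, 0.2407, 0.1504]
eef_rot: [-1.613, -2.059, -0.51]
contact_force: [6.6, -1.8, -2.7]
grip_width: 0.0287
grip_force: 30.0
```

```bash
python3 chk.py
```

```text
ball [0.63098158 0.23025232 0.16578292] r 0.20259765545931374 q -0.002730543935265839 yaw q 0.006794962492794765 toolF [-4.25346032  5.97613949  0.33352041]
```

Call:
carry_out(targets=[{"ax":0,"ay":0,"az":0,"tx":0.0041,"ty":0.0005,"tz":0.0029,"gripper":24},{"ax":0,"ay":0,"az":0,"tx":0.0041,"ty":0.0005,"tz":0.0029,"gripper":24},{"ax":0,"ay":0,"az":0,"tx":0,"ty":0,"tz":0,"gripper":24},{"ax":0,"ay":0,"az":0,"tx":0,"ty":0,"tz":0,"gripper":24}])

```text
time: 9.95
tool_pos: [0.6285, 0.2409, 0.1501]
eef_rot: [-1.615, -2.06, -0.509]
contact_force: [7.5, -12.7, -2.5]
grip_width: 0.0289
grip_force: 30.0
```

```bash
python3 chk.py
```

```text
ball [0.6310207  0.23048863 0.16549323] r 0.20263988586084744 q -0.003894179718346713 yaw q 0.007324688185831318 toolF [-13.01471017   4.21829009  -6.02521182]
```

Door is on its stop (12 N, no further motion). Lower the bar into the notch.

Call:
carry_out(targets=[{"ax":0,"ay":0,"az":0,"tx":-0.0092,"ty":0.001,"tz":0.009,"gripper":24},{"ax":0,"ay":0,"az":0,"tx":-0.0072,"ty":0.001,"tz":0.0102,"gripper":24},{"ax":0,"ay":0,"az":0,"tx":-0.0072,"ty":0.001,"tz":0.0102,"gripper":24},{"ax":0,"ay":0,"az":0,"tx":-0.0072,"ty":0.001,"tz":0.0102,"gripper":24},{"ax":0,"ay":0,"az":0,"tx":-0.0072,"ty":0,"tz":0.0102,"gripper":24},{"ax":0,"ay":0,"az":0,"tx":-0.0072,"ty":0,"tz":0.0102,"gripper":24},{"ax":0,"ay":0,"az":0,"tx":0,"ty":0,"tz":0,"gripper":24},{"ax":0,"ay":0,"az":0,"tx":0,"ty":0,"tz":0,"gripper":24}])

```text
time: 10.75
tool_pos: [0.6295, 0.2411, 0.1353]
eef_rot: [-1.615, -2.059, -0.51]
contact_force: [8.5, -8.4, -1.0]
grip_width: 0.0289
grip_force: 30.0
```

```bash
python3 chk.py
```

```text
ball [0.63201172 0.23068419 0.15075916] r 0.20363358242007157 q -0.004787494187892927 yaw q 0.007624491561460056 toolF [-8.93765945  6.28004079 -5.0130115 ]
```

Call:
carry_out(targets=[{"ax":0,"ay":0,"az":0,"tx":0,"ty":0,"tz":0,"gripper":75},{"ax":0,"ay":0,"az":0,"tx":0,"ty":0,"tz":0,"gripper":75},{"ax":0,"ay":0,"az":0,"tx":0,"ty":0,"tz":0,"gripper":75},{"ax":0,"ay":0,"az":0,"tx":0,"ty":0,"tz":0,"gripper":75},{"ax":0,"ay":0,"az":0,"tx":0,"ty":0,"tz":0,"gripper":75},{"ax":0,"ay":0,"az":0,"tx":0,"ty":0,"tz":0,"gripper":75},{"ax":0,"ay":0,"az":0,"tx":0,"ty":0,"tz":0,"gripper":75},{"ax":0,"ay":0,"az":0,"tx":0,"ty":0,"tz":0,"gripper":75}])

```text
time: 11.55
tool_pos: [0.6281, 0.2426, 0.1354]
eef_rot: [-1.612, -2.057, -0.508]
contact_force: [-0.4, 0.0, -0.5]
grip_width: 0.0747
grip_force: 0.0
```

```bash
python3 chk.py
```

```text
ball [0.63064256 0.23215838 0.15080348] r 0.2022916952709347 q -0.012173402931133781 yaw q 0.006308051606217946 toolF [-0.17562084 -0.3953902   0.47219749]
```

Free of contact. Back off along the tool axis and look.

Call:
carry_out(targets=[{"ax":0,"ay":0,"az":0,"tx":0,"ty":0,"tz":-0.06,"gripper":75},{"ax":0,"ay":0,"az":0,"tx":0,"ty":0,"tz":-0.1,"gripper":75},{"ax":0,"ay":0,"az":0,"tx":0,"ty":0,"tz":-0.12,"gripper":75},{"ax":0,"ay":0,"az":0,"tx":0,"ty":0,"tz":-0.12,"gripper":75},{"ax":0,"ay":0,"az":0,"tx":0,"ty":0,"tz":-0.1,"gripper":75},{"ax":0,"ay":0,"az":0,"tx":0,"ty":0,"tz":0,"gripper":75},{"ax":0,"ay":0,"az":0,"tx":0,"ty":0,"tz":0,"gripper":75}])

```text
time: 12.25
tool_pos: [0.6418, 0.1866, 0.2173]
eef_rot: [-1.613, -2.057, -0.509]
contact_force: [0.1, 0.8, -0.1]
grip_width: 0.075
grip_force: 0.0
```

```bash
python3 chk.py; python3 - <<'E'
from h import *
f=grab_frame("wrist"); s=grab_frame("scene")
cv2.imwrite("pics/e1.png",np.hstack([cv2.resize(f["color"][40:260,200:520],(480,330)),cv2.resize(s["color"][20:320,230:520],(319,330))]))
E
```

```text
ball [0.64439699 0.17614181 0.23270879] r 0.22206518370510886 q 0.24418190578268417 yaw q 0.006929345177510315 toolF [0.53343247 0.32305877 0.5386734 ]
```

View pics/e1.png

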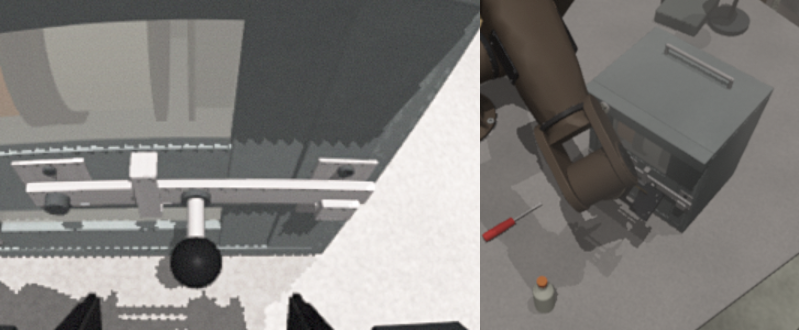

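The wrist view shows the door flush and the bar level, running behind the keeper's lip (lip ≈(338,205), bar top ≈(340,187)), ball at ≈(196,262); bystanders undisturbed. One numeric check on the knob height.

```bash
python3 - <<'E'
from h import *
f=grab_frame("wrist"); M=cv2.Rodrigues(np.array(f["rvec"],float))[0]; t=np.array(f["tvec"],float).ravel()
g=f["color"].max(2)[185:245,300:360]
k,l,s,c=cv2.connectedComponentsWithStats((g<50).astype(np.uint8)); i=1+np.argmax(s[1:,4]); print(s[i])
px=np.array([300+s[i,0]+s[i,2]/2-.5,185+s[i,1]+s[i,3]/2-.5])
u=(px-[f["cx"],f["cy"]])/f["fx"]; a=np.hypot(*u); d=M.T@np.array([*(np.sin(a)*u/a),np.cos(a)]); o=-M.T@t
P=np.array([.632,.2307,.150]); x=o+d*np.dot(P-o,d)
print(px,"tool offset mm vs grasped ball at level",1e3*tool(0).T@(x-P))
n=tool(0)@[np.cos(np.radians(35)),0,np.sin(np.radians(35))]
print("on knob plane",o+d*np.dot(P-o,n)/np.dot(d,n))
E
```

```text
[ 14  14  34  33 849]
[330.5 215. ] tool offset mm vs grasped ball at level [ 0.58673182 -1.67697822  0.18529948]
on knob plane [0.63036649 0.23028689 0.15197697]
```

```bash
python3 -c "
from h import *
print(env.close_job())"
```

```text
the job is handed in; nothing more can be done
None
```

The job is handed in: the door is shut on its stop, the bar looks level in the keeper's notch (knob measured at about 152 mm, 150 when level), the gripper is clear, and the arm went nowhere near the glue bottle, caliper or screwdriver; the hand-in call returned no verdict.

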